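# Stopper the soup jar from its two-part lid

## Task

The insulated soup jar has been filled and must be stoppered, and its bowl-shaped outer lid is wanted for serving. First swing the jar's carry handle away from over the mouth, down to its rest just below level, until it clicks home. Then pick up the two-part lid (the upturned bowl with the stopper hooked inside it) by the dark round foot on top, set it gently and squarely on the jar so that the stopper sits in the mouth and the bowl comes down on the jar's shoulder, turn the bowl about a sixth of a turn either way to unhook the stopper, and lift the bowl straight off alone, leaving the stopper seated and undisturbed. Finish while still holding the bowl still and level, a hand's breadth above the jar; do not put it down. Leave the jar standing where it is and the other things alone.

Things in the scene. Friction and masses are not known exactly. Their poses are not given: they have to be found in the camera images.
- jar: insulated soup jar, navy blue, standing loose, about 1.6 kg. Origin: centre of its underside; z up; its +x looks roughly away from the robot. Body 104 mm across; flat shoulder 100 mm above the origin, on it a steel neck 72 mm across, 24 mm high. The carry handle turns about the jar's y, 88 mm above the origin, on studs at the +y and -y sides (131 mm over all)
- jar_mouth (a point): centre of the jar's mouth, 60 mm across, at the rim of the neck, 124 mm above the jar's origin
- bail (a joint): carry handle. 0 = straight up over the mouth, where it starts (+-0.35); grows as it swings to the jar's +x. Stays where left; takes about 1 N at the bar. A spring ball resists at about 1.7 to 1.8 (about 2 N at the bar), then it snaps to its stop at 1.92; home is above 1.84. At v the bar's centre is at x = 0.100 sin v, z = 0.088 + 0.100 cos v in the jar's frame
- bail_bar (a point): centre of the carry handle's dark round grip bar, 86 mm long, 12 mm thick, along the jar's y; 100 mm from the pivot line. The handle is a U of steel wire, 131 mm wide. Home, the bar is about 54 mm above the worktop and 94 mm from the jar's axis, with nothing else near it
- bowl: outer lid: navy blue bowl standing mouth down, 100 mm across, 44 mm high, with a foot on top, 0.15 kg. Origin: centre of its rim plane (the bottom as it stands); z up, x to a cream dot. Bore 93 mm; three lugs inside, tops 19 mm above the rim plane, carry the stopper. On the jar's shoulder its origin is 100 mm above the jar's; the stopper is seated from 105 mm down, and the lugs then hang free
- bowl_foot (a point): top centre of the bowl's foot, 66 mm above the bowl's origin, on its axis. The foot is solid, dark, round, 56 mm across and 22 mm high, and is the grip: take it from above round its outside with the fingertips, which may come close to the bowl below it. The jar's neck passes inside the lugs with 3.5 mm to spare all round
- stopper: stopper, cream, 0.12 kg, hooked in the bowl and hidden at the start. Origin: centre of its underside, 3 mm above the bowl's while hooked, 108 mm above the jar's when seated. Plug 56 mm across, 16 mm deep, 5 mm taper below; flange 88 mm across with three lobes. Turning the seated bowl 60 degrees either way (45 to 75 will do) frees it; friction keeps it from turning along
- mug: white mug with a dark band, 81 mm across (116 with its handle), 94 mm tall, a bystander; origin at the centre of its underside
- timer: red and white egg timer, 67 mm across, 54 mm tall, a bystander; origin at the centre of its underside
- tomatoes: tomato tin, 75 mm across, 110 mm tall, a bystander; origin at the centre of its underside
- tuna: flat tuna tin, 86 mm across, 40 mm tall, a bystander; origin at the centre of its underside
- tea_mug: white mug with small leaves, 92 mm across (127 with its handle), 95 mm tall, a bystander; origin at the centre of its underside
Things that resemble listed ones, but are neither listed nor needed, are in the scene too. Leave any green look-alike of the bowl alone.

How it is judged:
On the way, in this order (a step that is already met when the one before it is completed fails the run):
1. the carry handle is home in its end detent (value of joint bail above 1.84 rad), for 0.2 s.
2. the two-part lid is lifted with the stopper hooked in it (height (world z) of each of bowl, stopper above 0.03 m and distance between bowl and stopper below 0.012 m and value of joint bail above 1.84 rad), for 0.2 s.
3. the stopper is seated in the jar's mouth with the bowl down over it (z of stopper in the frame of jar between 0.105 and 0.112 m and x of stopper in the frame of jar between -0.004 and 0.004 m and y of stopper in the frame of jar between -0.004 and 0.004 m and angle between the z axis of stopper and the z axis of jar, either way round below 0.06 rad and z of bowl in the frame of jar below 0.1045 m and angle between the x axis of bowl and the x axis of stopper, either way round below 0.5 rad and value of joint bail above 1.84 rad), for 0.05 s.
4. the bowl, unhooked, is lifted off and the stopper stays seated (z of stopper in the frame of jar between 0.105 and 0.112 m and x of stopper in the frame of jar between -0.004 and 0.004 m and y of stopper in the frame of jar between -0.004 and 0.004 m and angle between the z axis of stopper and the z axis of jar, either way round below 0.06 rad and z of bowl in the frame of jar above 0.17 m and value of joint bail above 1.84 rad), for 0.2 s.
At the end, for the whole second after the job is handed in: Fingers hold the bowl (over 2 N), still, level to 0.2 rad, rim over 170 mm above the jar's underside, touching neither jar nor stopper; stopper within 4 mm of its seat, square to 0.06 rad; handle above 1.84 rad; jar upright, untouched, within 50 mm of its start (all of step 4 and angle between bowl's own z axis and vertical below 0.2 rad and linear speed of bowl below 0.03 m/s and contact force between the fingers and bowl above 2 N and contact force between each of bowl, the arm, the fingers and jar below 0.1 N and contact force between each of bowl, the fingers and stopper below 0.1 N and angle between jar's own z axis and vertical below 0.05 rad and distance of jar from where it was at the start of the episode below 0.05 m and linear speed of stopper below 0.02 m/s); the arm keeps its last pose, push and grip.
It fails at once if the stopper, once unhooked, is off its seat (dropped, or lifted or tipped out again) (angle between the x axis of bowl and the x axis of stopper, either way round above 0.65 rad and (z of stopper in the frame of jar above 0.114 m or z of stopper in the frame of jar below 0.1 m or horizontal distance between stopper and jar above 0.02 m)).
It fails at once if the lid is pressed hard on the jar (over 45 N) (contact force between any of bowl, stopper and jar above 45 N).
It fails at once if the jar is tipped or shoved more than 50 mm (angle between jar's own z axis and vertical above 0.25 rad or distance of jar from where it was at the start of the episode above 0.05 m).
It fails at once if another thing is shifted more than 40 mm or knocked over (distance of any of mug, timer, tomatoes, tuna, tea_mug from where it was at the start of the episode above 0.04 m or angle between any of mug, timer, tomatoes, tuna, tea_mug's own z axis and vertical above 0.4 rad).
It also fails if it takes over 70 s, if anything falls off the work surface, if the arm or the gripper's body presses on something with over 40 N, if the wrist force passes 120 N, or if a joint passes its speed limit or range.

## Robot

A 6-joint arm with a two-finger parallel gripper is mounted at the origin on a cart in front of the work surface, level with it; the furniture and walls round the work are solid. World frame = base frame: x ahead of the robot, y to its left, z up, the work surface at z = 0. Lengths are in m, angles in rad, forces in N, time in s.
With the tool pointing down it reaches from about 0.35 to 0.775 m from the base axis. Payload 7.3 kg.
Tool frame: the origin (TCP) lies at the centre of the arm's flange, where the gripper is bolted on; the fingertips stand 178 mm ahead of it and the grasp point (between the pads) lies 159 mm ahead of it (tip_extent is the distance from the TCP to the fingertips, in m); z points along the fingers, y is the line along which they close (so a half turn about z gives the same grasp; the last joint's range is limited). The gripper opens to 92 mm and grips with 3 to 60 N. Pads are 19 mm wide; open, the fingers measure 130 mm over their backs; the gripper's body (75 mm by 190 mm) begins 47 mm behind the grasp point.
Start: joints at [-1.293, 0.342, 1.524, -0, 1.275, -0.146], TCP at [0.216, -0.479, 0.405] pointing down, gripper open.
Joint ranges: [-2.53, 2.53], [-0.77, 2.02], [0.04, 2.7], [-1, 4.14], [0.28, 2.66], [-3.11, 3.11]. Speed limits (rad/s): [2.57, 2.57, 3.14, 3.14, 3.14, 3.14].

## Interface

Orientations are given as [roll, pitch, yaw] about the fixed x, y, z axes, in that order (R = Rz(yaw) Ry(pitch) Rx(roll)).
In Python, from cell import * gives the robot as it stands.
- The arm moves only by the tool arm_command, never from a script. Its arguments are lists of equal length, an entry for each row: "xyz": the shift along the world's x, y, z in mm, a list of three; "spin": the turn about the world's z in degrees. In form: {"xyz": [[tx, ty, tz], ...], "spin": [spin, ...]}. A call has 1 to 20 rows; each row shifts and turns the commanded pose from where the row before left it; what a row does not reach is not made up. A row lasts 1/10 s, in which the tool goes at most 50 mm and 8.59 degrees, less where a joint would pass 70% of its speed; a pose out of reach is approached as far as the arm can. A call with a gripper value outside its range is refused whole. "jaw" is the opening, from -1 (shut) to 1 (fully open), set as the call begins (left out, the last holds). The fingers move at their own pace and stop on an object; "squeeze" is the grip in N (left out, the last holds). Time passes only in rows, so rows that do not move let the fingers close. It gives the time, the measured TCP pose, the force, the opening and the grip force at its end, in the units of the state.
- observe(): the state, without advancing time (a new reading comes with each control period).
- read_camera(name): name is "side" or "top"; returns a dict with "img" (384x512x3 uint8, red, green, blue), "depth" (384x512 float32, m along the optical axis (not along the pixel's ray), 0 where there is no reading), "fx", "fy", "cx", "cy" (pixels), "world_from_camera" (4x4, takes a point from camera to world coordinates). Camera axes: x right, y up, looking along -z (the intrinsics and any distortion apply to the point x, -y, -z); pixel columns grow to the right and rows downward; lengths in m; the calibration is good to about 2 mm. A picture is of the moment at which its call begins.
- hand_in(): hands the job in; it is judged then, once.
The state is a dict: "time": time; "qpos": joint angles; "qvel": joint speeds; "joint_efforts": joint torques, N m; "tool_pos": TCP position; "tool_rot": TCP orientation; "contact_force": force on the tool from outside, world axes, zero at the start; "torque": the same for the moment, N m; "opening": finger opening in m; "grip_force": force on a finger pad.
Only numpy, scipy, OpenCV 4.12 (cv2) and the standard library are available. Lean on these libraries where they do the work, as an engineer would, in place of code of your own. Each camera call takes 0.05 s, during which the arm holds its last target. There are 200 camera calls.

## Working session

There is one attempt and no reset: what is moved stays moved. The work goes in short steps, Python scripts to look and compute and a tool call to move; the robot and the scene stay as the last step left them, time stands still between calls to the robot, and variables do not carry over. Pictures are saved under pics/ and viewed, at most 10 in all, crops included, and the job is handed in when it is done.

Besides the shell and the picture viewer there is one more tool, called after "Emit:" in YAML: its name, and indented under it one key for each argument. arm_command: Moves the arm, as the interface text tells. Its arguments: {"type":"object","properties":{"xyz":{"type":"array","items":{"type":"array","items":{"type":"number"}}},"spin":{"type":"array","items":{"type":"number"}},"jaw":{"type":"number"},"squeeze":{"type":"number"}},"required":["xyz","spin"]}

```bash
mkdir -p pics; cat > h.py <<'E'
from cell import *
import numpy as np, cv2
def cam(n,save=None):
    c=read_camera(n)
    if save: cv2.imwrite('pics/'+save,c['img'][:,:,::-1])
    return c
def world(c):
    d=c['depth']; v,u=np.mgrid[:d.shape[0],:d.shape[1]]
    P=np.stack([(u-c['cx'])/c['fx']*d,-(v-c['cy'])/c['fy']*d,-d],-1)
    T=c['world_from_camera']; return P@T[:3,:3].T+T[:3,3]
E
python3 - <<'E'
from h import *
a=cam('top','top0.png');b=cam('side','side0.png')
for n,c in (('top',a),('side',b)): print({k:c[k] for k in c if k not in('img','depth')}); np.savez('/tmp/'+n,**c)
print(observe())
E
```

```text
{'fx': 454.3581635596422, 'fy': 454.3581635596422, 'cx': 251.97702819124254, 'cy': 187.72139516146996, 'world_from_camera': array([[ 0.40613223,  0.84336985, -0.35182936, -0.05091106],
       [-0.91381243,  0.37560645, -0.15448831, -0.2964378 ],
       [ 0.00185859,  0.38424873,  0.92322774,  1.83424223],
       [ 0.        ,  0.        ,  0.        ,  1.        ]])}
{'fx': 361.7680074193268, 'fy': 361.7680074193268, 'cx': 257.25848455134064, 'cy': 189.11937773204113, 'world_from_camera': array([[-0.93002188,  0.23112751, -0.28572605,  0.26577717],
       [-0.36692808, -0.6274996 ,  0.68673724,  0.77420603],
       [-0.02056911,  0.74352157,  0.66839553,  0.92408892],
       [ 0.        ,  0.        ,  0.        ,  1.        ]])}
{'time': 0.1, 'qpos': array([-1.29302985e+00,  3.42630059e-01,  1.52490807e+00, -2.29385544e-05,
        1.27541082e+00, -1.45981283e-01]), 'qvel': array([-0.00022782, -0.00077082, -0.00250678, -0.00021411, -0.00100963,
        0.00077126]), 'joint_efforts': array([ 1.64631252e-03, -4.32003415e+01, -2.44696105e+01,  7.19140680e-02,
        5.26721345e-02, -4.11234601e-05]), 'tool_pos': array([ 0.21586184, -0.4784353 ,  0.40413092]), 'tool_rot': array([-3.14024760e+00, -1.75587819e-04,  4.23754334e-01]), 'contact_force': array([-0.6580972 , -0.65328355, -0.31201785]), 'torque': array([-0.03578119, -0.00490481, -0.00797991]), 'grip_force': 0.0, 'opening': 0.09188026488094511}
```

View pics/top0.png

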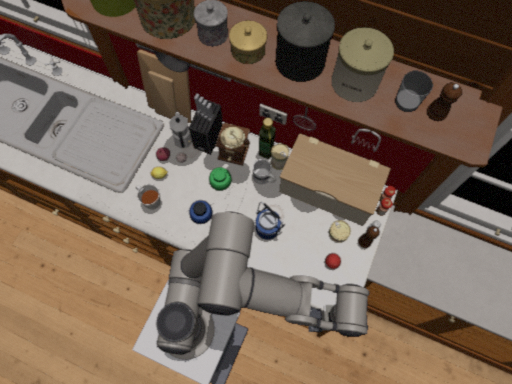

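View pics/side0.png

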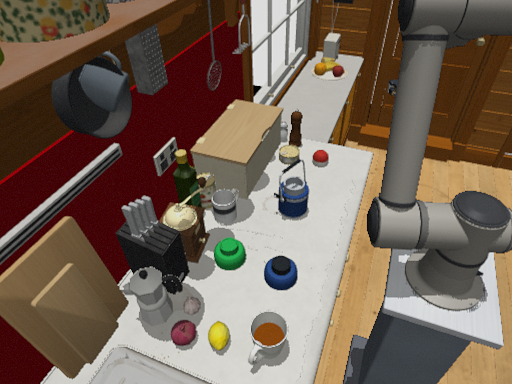

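The top view shows the jar at (268,222), the blue bowl at (200,211) and the green look-alike at (220,178). In the side view the jar is at (293,197) and the blue bowl at (281,270). Next I'll measure them.

```bash
cat > m.py <<'E'
from h import *
def fit(P):
    A=np.c_[2*P[:,:2],np.ones(len(P))]; s=np.linalg.lstsq(A,(P[:,:2]**2).sum(1),rcond=None)[0]
    return s[:2],np.sqrt(s[2]+s[:2]@s[:2])
def cl(c,box):
    W=world(c);u0,v0,u1,v1=box
    return W[v0:v1,u0:u1].reshape(-1,3),c['img'][v0:v1,u0:u1].reshape(-1,3).astype(int)
E
python3 - <<'E'
from m import *
a=dict(np.load('/tmp/top.npz'));b=dict(np.load('/tmp/side.npz'))
for n,c,bx in(('top',a,{'bowl':(180,190,225,235),'jar':(245,195,295,245)}),('side',b,{'bowl':(255,245,310,300),'jar':(265,150,325,225)})):
  for k,box in bx.items():
    P,I=cl(c,box); m=(P[:,2]>.01)&(P[:,2]<.3)
    P=P[m];I=I[m]
    print(n,k,len(P))
    for z in np.arange(.01,.22,.01):
        q=P[(P[:,2]>=z)&(P[:,2]<z+.01)]
        if len(q)>3: print('%.2f %d'%(z,len(q)),q.min(0)[:2].round(3),q.max(0)[:2].round(3), np.median(q,0)[:2].round(3), [x if np.isscalar(x) else x.round(4) for x in fit(q)])
a4=cv2.resize(a['img'][180:260,140:370],None,fx=3.4,fy=3.4,interpolation=3)
b4=cv2.resize(b['img'][145:305,240:340],None,fx=3.6,fy=3.6,interpolation=3)
cv2.imwrite('pics/c1.png',a4[:,:,::-1]);cv2.imwrite('pics/c2.png',b4[:,:,::-1])
E
```

```text
top bowl 479
0.01 52 [0.362 0.106] [0.555 0.277] [0.431 0.158] [array([0.464, 0.177]), np.float64(0.07596786834156)]
0.02 25 [0.401 0.113] [0.484 0.211] [0.413 0.15 ] [array([0.4527, 0.1651]), np.float64(0.04901564789330736)]
0.03 101 [0.403 0.115] [0.499 0.209] [0.435 0.146] [array([0.4514, 0.1641]), np.float64(0.04383118609341733)]
0.04 136 [0.406 0.122] [0.495 0.209] [0.439 0.153] [array([0.4524, 0.1651]), np.float64(0.03722838636508708)]
0.05 41 [0.409 0.128] [0.488 0.203] [0.455 0.161] [array([0.4533, 0.1644]), np.float64(0.03054822724326812)]
0.06 87 [0.425 0.137] [0.477 0.193] [0.45  0.165] [array([0.4523, 0.1645]), np.float64(0.02018284656608337)]
0.07 37 [0.425 0.139] [0.474 0.189] [0.451 0.161] [array([0.4486, 0.1636]), np.float64(0.018832490175024287)]
top jar 811
0.01 81 [ 0.421 -0.24 ] [0.677 0.012] [ 0.554 -0.147] [array([ 0.5542, -0.1212]), np.float64(0.10043039916913828)]
0.02 20 [ 0.451 -0.175] [ 0.677 -0.082] [ 0.461 -0.136] [array([ 0.5709, -0.1152]), np.float64(0.11436119978239255)]
0.03 17 [ 0.452 -0.174] [ 0.677 -0.082] [ 0.46  -0.141] [array([ 0.5739, -0.1077])
[... 3774 characters left out ...]
.14 6 [ 0.488 -0.184] [ 0.537 -0.063] [ 0.533 -0.069] [array([ 0.4941, -0.1179]), np.float64(0.06556915569987024)]
0.15 10 [ 0.486 -0.186] [ 0.539 -0.064] [ 0.493 -0.177] [array([ 0.5475, -0.1377]), np.float64(0.07311668279580427)]
0.16 10 [ 0.489 -0.183] [ 0.539 -0.066] [ 0.536 -0.068] [array([ 0.5307, -0.1311]), np.float64(0.06454244865809576)]
0.17 9 [ 0.492 -0.182] [ 0.54  -0.069] [ 0.536 -0.076] [array([ 0.5278, -0.13  ]), np.float64(0.059479560355600425)]
0.18 48 [ 0.495 -0.172] [ 0.54  -0.072] [ 0.516 -0.122] [array([ 0.5648, -0.142 ]), np.float64(0.060782749942403874)]
0.19 38 [ 0.499 -0.167] [ 0.537 -0.083] [ 0.521 -0.118] [array([ 0.5127, -0.1216]), np.float64(0.02708283266924442)]
```

View pics/c1.png

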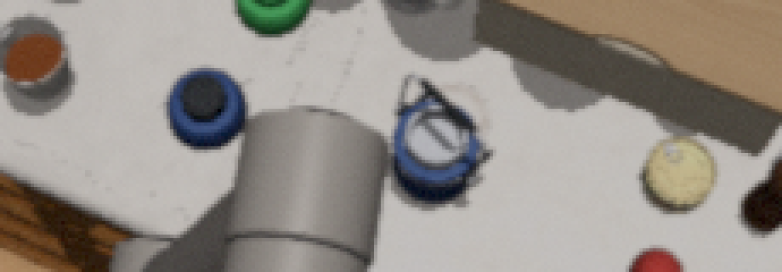

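View pics/c2.png

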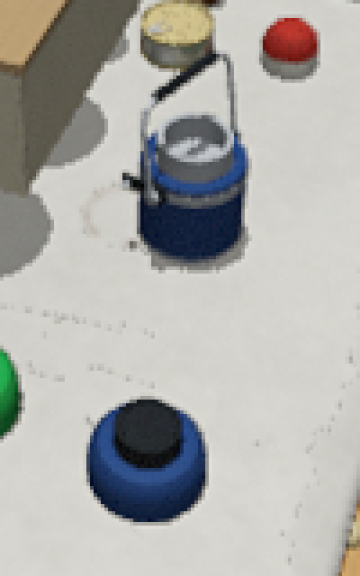

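The crops show a clean view of the jar, its open neck and the handle bar leaning slightly to +x and toward −y. The blue bowl stands clear of everything else. I'll compute the jar's yaw from the bar.

```bash
python3 - <<'E'
from m import *
for n,box in(('top',(245,195,295,245)),('side',(265,150,325,225))):
    c=dict(np.load(f'/tmp/{n}.npz'));P,I=cl(c,box)
    q=P[(P[:,2]>.178)&(P[:,2]<.21)&(I.max(1)<90)&(abs(P[:,1]+.12)<.08)]
    if len(q)<5: print('few');continue
    vx,vy,x,y=cv2.fitLine(q[:,:2].astype(np.float32),cv2.DIST_HUBER,0,.01,.01).ravel()
    s=(q[:,:2]-[x,y])@[vx,vy]; mid=[x,y]+np.array([vx,vy])*(s.max()+s.min())/2
    print(n,len(q),'yaw',np.arctan2(-vx,vy),'mid',mid,'len',np.ptp(s),'z',q[:,2].max(),np.median(q[:,2]))
    # shoulder outer & neck rim
    for lo,hi,r in((.095,.105,.052),(.117,.128,.036)):
        k=P[(P[:,2]>lo)&(P[:,2]<hi)]; d=np.hypot(k[:,0]-.5025,k[:,1]+.121); k=k[abs(d-r)<.005]
        print(len(k),fit(k))
E
```

```text
top 50 yaw -0.36515042 mid [ 0.51611528 -0.12822581] len 0.07663738986916088 z 0.20073758934459884 0.19166205316811968
68 (array([ 0.50283871, -0.1209844 ]), np.float64(0.050458540813733424))
37 (array([ 0.5026717, -0.1212593]), np.float64(0.03357578556576826))
side 48 yaw -0.37441236 mid [ 0.51784822 -0.12346931] len 0.08383174399569789 z 0.19329293392440627 0.19057519828871833
50 (array([ 0.5030748 , -0.11943519]), np.float64(0.049067948800001954))
84 (array([ 0.50313652, -0.12050399]), np.float64(0.03377634415043288))
```

Emit:
arm_command:
  xyz:
    - [17,24,0]
    - [17,25,0]
    - [18,25,0]
    - [17,24,0]
    - [17,25,0]
    - [18,24,0]
    - [17,25,0]
    - [17,24,0]
    - [18,25,0]
    - [17,24,0]
    - [17,25,0]
    - [18,24,0]
    - [17,25,0]
    - [18,24,0]
    - [18,25,0]
    - [0,0,0]
    - [0,0,0]
  spin: [-3,-3,-3,-3,-3,-3,-3,-3,-3,-3,-3,-3,-3,-3,-3.5,0,0]
  jaw: -1
  squeeze: 20

```text
time: 1.8
tool_pos: [0.4769, -0.1102, 0.4043]
tool_rot: [3.141, 0.001, -0.368]
contact_force: [0.3, -0.6, -0.5]
opening: 0.0004
grip_force: 0.0
```

Emit:
arm_command:
  xyz:
    - [0,0,-14]
    - [0,0,-14]
    - [0,0,-14]
    - [0,0,-14]
    - [8,-3,0]
    - [8,-3,0]
    - [8,-3,-1]
    - [8,-3,-2]
    - [8,-3,-3]
    - [8,-3,-3]
    - [8,-3,-4]
    - [8,-4,-5]
    - [8,-3,-5]
    - [8,-3,-5]
    - [0,0,0]
    - [0,0,0]
  spin: [0,0,0,0,0,0,0,0,0,0,0,0,0,0,0,0]

```text
time: 3.4
tool_pos: [0.557, -0.1416, 0.3204]
tool_rot: [3.142, 0.001, -0.37]
contact_force: [0.3, 0.2, 0.3]
opening: 0.0008
grip_force: 0.0
```

```bash
cat > bar.py <<'E'
from m import *
c=cam('side','s%d.png'%int(observe()['time']*10));W=world(c);I=c['img'].astype(int)
R=np.array([[.932,-.362],[.362,.932]])
L=(W[:,:,:2]-[.503,-.1207])@R.T
m=(I.max(2)<80)&(abs(L[:,:,1])<.043)&(L[:,:,0]>.03)&(L[:,:,0]<.125)&(W[:,:,2]>.03)&(W[:,:,2]<.21)
m&=(np.hypot(L[:,:,0],W[:,:,2]-.088)>.09)&(np.hypot(L[:,:,0],W[:,:,2]-.088)<.112)
print(m.sum(),np.median(np.c_[L[m],W[m][:,2]],0), 'v',np.median(np.arctan2(L[m][:,0],W[m][:,2]-.088)))
P=W[(abs(np.hypot(W[:,:,0]-.503,W[:,:,1]+.1207)-.05)<.006)&(abs(W[:,:,2]-.1)<.006)]
print('jar',len(P),fit(P) if len(P)>10 else '')
o=observe();print(o['time'],o['tool_pos'],o['contact_force'])
E
python3 bar.py
```

```text
12 [0.07496646 0.00881577 0.15534283] v 0.8413733223185554
jar 110 (array([ 0.50354447, -0.11957518]), np.float64(0.04765674364071025))
3.45 [ 0.55688519 -0.14150965  0.32077259] [-0.61348177 -1.04997813  0.05310168]
```

Emit:
arm_command:
  xyz:
    - [-5,2,0]
    - [0,0,15]
    - [0,0,15]
    - [10,-4,0]
    - [10,-4,0]
    - [9,-3,0]
    - [3,-1,-10]
    - [3,-1,-10]
    - [2,-1,-10]
    - [2,-1,-10]
    - [0,0,-10]
    - [0,0,-10]
    - [0,0,-10]
    - [0,0,-10]
    - [0,0,-10]
    - [0,0,-10]
    - [0,0,-8]
    - [0,0,-6]
    - [0,0,0]
    - [0,0,0]
  spin: [0,0,0,0,0,0,0,0,0,0,0,0,0,0,0,0,0,0,0,0]

```text
time: 5.45
tool_pos: [0.5908, -0.1545, 0.2376]
tool_rot: [3.141, -0.0, -0.37]
contact_force: [-3.2, 1.0, 7.6]
opening: 0.0004
grip_force: 3.7
```

```bash
python3 bar.py
```

```text
112 [0.07121889 0.00904412 0.15000604] v 0.8517486984751346
jar 112 (array([ 0.50295129, -0.11940391]), np.float64(0.04805326283244155))
5.5 [ 0.59083018 -0.15449403  0.23758524] [-2.75774462  0.865988    6.92843671]
```

Emit:
arm_command:
  xyz:
    - [0,0,10]
    - [0,0,25]
    - [0,0,40]
    - [0,0,45]
    - [0,10,40]
    - [0,35,0]
    - [0,40,0]
    - [0,40,0]
    - [0,0,0]
  spin: [0,0,0,0,0,0,0,0,0]
  jaw: 1

```text
time: 6.4
tool_pos: [0.5907, -0.0253, 0.3975]
tool_rot: [-3.14, -0.0, -0.366]
contact_force: [-0.2, -0.6, -0.5]
opening: 0.0678
grip_force: 0.0
```

```bash
python3 bar.py; python3 - <<'E'
from h import *
c=cam('top');i=c['img'][180:260,180:310]
import glob
f=sorted(glob.glob('pics/s*.png'));s=cv2.imread(f[-1])
import os
t=observe()['time'];c=cam('side')['img'][140:230,240:350,::-1]
cv2.imwrite('pics/cc.png',np.vstack([cv2.resize(i[:,:,::-1],(520,320)),cv2.resize(c,(520,280))[:]]))
E
```

```text
38 [0.09268461 0.00207914 0.05786075] v 1.8824564361031229
jar 113 (array([ 0.50333857, -0.1191278 ]), np.float64(0.047899464006513744))
6.45 [ 0.59084698 -0.0273343   0.39740604] [ 0.34543882 -0.20842356 -0.20335534]
```

View pics/cc.png

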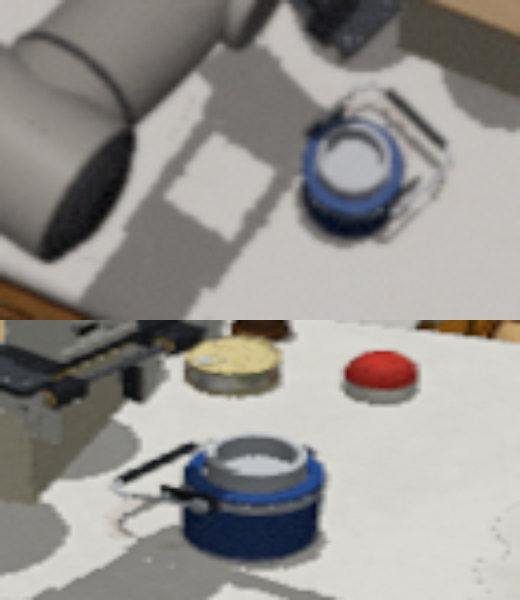

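Emit:
arm_command:
  xyz:
    - [-17,24,0]
    - [-17,24,0]
    - [-18,24,0]
    - [-17,23,0]
    - [-17,24,-10]
    - [-18,24,-20]
    - [-17,23,-20]
    - [-18,24,-20]
    - [0,0,-20]
    - [0,0,0]
    - [0,0,0]
  spin: [2.6,2.6,2.6,2.6,2.7,2.6,2.6,2.7,0,0,0]

```text
time: 7.65
tool_pos: [0.4528, 0.1596, 0.3072]
tool_rot: [3.141, -0.0, -0.005]
contact_force: [0.2, 0.0, -0.4]
opening: 0.0919
grip_force: 0.0
```

```bash
cat > pos.py <<'E'
import sys
from m import *
# bowl & jar positions by depth rings; args: bowl x y z0
x,y,z0=map(float,sys.argv[1:4])
for n in('top','side'):
    c=cam(n,'p_%s_%d.png'%(n,observe()['time']*100));P=world(c).reshape(-1,3);I=c['img'].reshape(-1,3).astype(int)
    blue=(I[:,2]>1.25*I[:,0])&(I[:,2]>1.2*I[:,1])
    q=P[blue&(np.hypot(P[:,0]-x,P[:,1]-y)<.06)&(P[:,2]>z0+.008)&(P[:,2]<z0+.05)]
    out=[n,len(q)]
    # bowl: side wall z<.03 and profile-slices
    for lo,hi in((.008,.024),(.024,.034),(.034,.046)):
        k=q[(q[:,2]>z0+lo)&(q[:,2]<z0+hi)]
        if len(k)>12: s=fit(k); out+=[len(k),s[0].round(4),s[1].round(4)]
    print(*out,'zmax',q[:,2].max() if len(q) else '')
    k=P[blue&(np.hypot(P[:,0]-.503,P[:,1]+.1207)<.058)&(P[:,2]>.02)&(P[:,2]<.098)]
    if len(k)>12: print('  jar',len(k),fit(k))
print(observe()['tool_pos'],observe()['tool_rot'])
E
python3 pos.py .452 .1645 0
```

```text
top 180 19 [0.4533 0.1654] 0.0492 27 [0.4453 0.1598] 0.0401 106 [0.447  0.1617] 0.0361 zmax 0.049438067133955155
  jar 138 (array([ 0.50189732, -0.1229124 ]), np.float64(0.047645685425397474))
side 573 107 [0.4521 0.1643] 0.0493 93 [0.4517 0.1644] 0.0477 360 [0.4514 0.1664] 0.038 zmax 0.04952870254507269
  jar 49 (array([ 0.48402091, -0.12109477]), np.float64(0.030354034482265903))
[0.45292066 0.15965529 0.30779638] [-3.14143088e+00 -2.13140014e-03 -5.50809811e-03]
```

Emit:
arm_command:
  xyz:
    - [-1,5,0]
    - [0,0,-20]
    - [0,0,-20]
    - [0,0,-20]
    - [0,0,-12]
    - [0,0,-9]
    - [0,0,0]
  spin: [0,0,0,0,0,0,0]

```text
time: 8.45
tool_pos: [0.4509, 0.1654, 0.2252]
tool_rot: [3.141, 0.001, -0.004]
contact_force: [0.0, -0.5, -0.6]
opening: 0.0918
grip_force: 0.0
```

Emit:
arm_command:
  xyz:
    - [0,0,0]
    - [0,0,0]
    - [0,0,0]
    - [0,0,0]
    - [0,0,0]
    - [0,0,0]
    - [0,0,0]
    - [0,0,0]
  spin: [0,0,0,0,0,0,0,0]
  jaw: -1
  squeeze: 35

```text
time: 9.25
tool_pos: [0.451, 0.1653, 0.226]
tool_rot: [3.141, -0.0, -0.004]
contact_force: [-0.9, -2.1, 5.1]
opening: 0.0553
grip_force: 35.0
```

Emit:
arm_command:
  xyz:
    - [0,0,10]
    - [0,0,20]
    - [0,0,30]
    - [0,0,35]
    - [0,0,35]
    - [0,0,30]
    - [0,0,10]
    - [0,0,0]
    - [0,0,0]
  spin: [0,0,0,0,0,0,0,0,0]

```text
time: 10.15
tool_pos: [0.4505, 0.1654, 0.3942]
tool_rot: [3.141, 0.003, -0.004]
contact_force: [-1.2, 0.4, -3.8]
opening: 0.0553
grip_force: 35.0
```

```bash
python3 pos.py .452 .1645 .17
```

```text
top 160 30 [0.4495 0.1668] 0.0484 37 [0.4439 0.1632] 0.0405 75 [0.4469 0.1607] 0.0348 zmax 0.21982427405412874
  jar 148 (array([ 0.50066509, -0.12292202]), np.float64(0.04628647874319695))
side 555 144 [0.4506 0.1661] 0.0493 139 [0.45   0.1673] 0.0464 271 [0.449  0.1704] 0.0366 zmax 0.21958073681862944
  jar 119 (array([ 0.49515619, -0.11482303]), np.float64(0.04065131284006818))
[0.45057217 0.16540673 0.39386145] [ 3.140864   0.0038111 -0.0038184]
```

Emit:
arm_command:
  xyz:
    - [3,-14,0]
    - [5,-26,0]
    - [5,-26,0]
    - [5,-26,0]
    - [5,-26,0]
    - [5,-26,0]
    - [5,-27,0]
    - [5,-27,0]
    - [5,-27,0]
    - [5,-27,0]
    - [3,-20,0]
    - [1.5,-14,0]
    - [0,0,0]
    - [0,0,0]
  spin: [0,0,0,0,0,0,0,0,0,0,0,0,0,0]

```text
time: 11.65
tool_pos: [0.5033, -0.1202, 0.395]
tool_rot: [-3.141, 0.002, -0.004]
contact_force: [0.4, -0.9, -3.2]
opening: 0.0551
grip_force: 35.0
```

```bash
cat > pos2.py <<'E'
from m import *
z0=observe()['tool_pos'][2]-.2255; print('z0',z0)
for n in('top','side'):
    c=cam(n,'q_%s_%d.png'%(n,observe()['time']*100));P=world(c).reshape(-1,3);I=c['img'].reshape(-1,3).astype(int)
    blue=(I[:,2]>1.25*I[:,0])&(I[:,2]>1.2*I[:,1])
    near=np.hypot(P[:,0]-.503,P[:,1]+.1207)<.057
    for nm,lo,hi in(('bowl',z0+.006,z0+.025),('jar',.02,.085)):
        k=P[blue&near&(P[:,2]>lo)&(P[:,2]<hi)]
        if len(k)>12: s=fit(k);print(n,nm,len(k),s[0].round(4),s[1].round(4),'resid fixed R',end=' ')
        from scipy.optimize import least_squares
        R=.050 if nm=='bowl' else .052
        if len(k)>12: print(least_squares(lambda p:np.hypot(k[:,0]-p[0],k[:,1]-p[1])-R,[.503,-.1207],loss='soft_l1',f_scale=.001).x.round(4))
o=observe();print(o['tool_pos'],o['tool_rot'])
E
python3 pos2.py
```

```text
z0 0.16949501351391497
top bowl 38 [ 0.5034 -0.1182] 0.0486 resid fixed R [ 0.5047 -0.1176]
top jar 74 [ 0.5029 -0.1213] 0.0501 resid fixed R [ 0.5049 -0.1204]
side bowl 144 [ 0.5034 -0.1171] 0.048 resid fixed R [ 0.5039 -0.1195]
side jar 333 [ 0.5033 -0.1204] 0.0501 resid fixed R [ 0.504  -0.1225]
[ 0.50328431 -0.11966847  0.39544899] [-3.14096349e+00  7.36293826e-04 -2.96596167e-03]
```

Emit:
arm_command:
  xyz:
    - [0,-1.5,0]
    - [0,-1.5,-10]
    - [0,0,-10]
    - [0,0,-8]
    - [0,0,-4]
    - [0,0,0]
    - [0,0,0]
    - [0,0,0]
  spin: [0,0,0,0,0,0,0,0]

```text
time: 12.55
tool_pos: [0.5035, -0.1236, 0.3641]
tool_rot: [3.141, -0.001, -0.004]
contact_force: [0.2, 0.1, -2.7]
opening: 0.0552
grip_force: 35.0
```

```bash
python3 pos2.py; python3 pos2.py
```

```text
z0 0.13860892083896018
top bowl 32 [ 0.5034 -0.1222] 0.0482 resid fixed R [ 0.5054 -0.1216]
top jar 75 [ 0.5021 -0.1213] 0.0494 resid fixed R [ 0.505  -0.1205]
side bowl 131 [ 0.5041 -0.1225] 0.0489 resid fixed R [ 0.5044 -0.1239]
side jar 332 [ 0.5036 -0.1204] 0.0502 resid fixed R [ 0.5041 -0.1224]
[ 0.50348676 -0.12358095  0.36413955] [ 3.14116335e+00 -7.76901084e-04 -3.78866743e-03]
z0 0.13863955242419826
top bowl 43 [ 0.5034 -0.1219] 0.0482 resid fixed R [ 0.5054 -0.1211]
top jar 78 [ 0.5023 -0.1214] 0.0495 resid fixed R [ 0.5051 -0.1207]
side bowl 129 [ 0.5041 -0.1215] 0.0484 resid fixed R [ 0.5046 -0.1233]
side jar 327 [ 0.5032 -0.1202] 0.05 resid fixed R [ 0.5039 -0.1225]
[ 0.50344544 -0.12356125  0.36401521] [ 3.14130069e+00 -5.62226219e-04 -3.86706677e-03]
```

Emit:
arm_command:
  xyz:
    - [-0.5,1,-5]
    - [0,0,-5]
    - [0,0,-3]
    - [0,0,-2]
    - [0,0,-2]
    - [0,0,-2]
    - [0,0,-2]
    - [0,0,0]
    - [0,0,0]
  spin: [0,0,0,0,0,0,0,0,0]

```text
time: 13.65
tool_pos: [0.5029, -0.1226, 0.3428]
tool_rot: [3.142, -0.0, -0.004]
contact_force: [-0.1, 0.5, -3.3]
opening: 0.0549
grip_force: 35.0
```

No contact force so far, so I'll continue down in small steps.

Emit:
arm_command:
  xyz:
    - [0,0,-1.5]
    - [0,0,-1.5]
    - [0,0,-1.5]
    - [0,0,-1.5]
    - [0,0,0]
    - [0,0,0]
  spin: [0,0,0,0,0,0]

```text
time: 14.25
tool_pos: [0.5029, -0.1225, 0.3367]
tool_rot: [3.142, 0.0, -0.004]
contact_force: [0.4, 0.6, -3.1]
opening: 0.0554
grip_force: 35.0
```

Emit:
arm_command:
  xyz:
    - [0,0,-1.5]
    - [0,0,-1.5]
    - [0,0,-1]
    - [0,0,-1]
    - [0,0,0]
    - [0,0,0]
  spin: [0,0,0,0,0,0]

```text
time: 14.85
tool_pos: [0.5029, -0.1225, 0.3317]
tool_rot: [3.142, 0.0, -0.004]
contact_force: [-0.2, -0.4, -2.0]
opening: 0.0551
grip_force: 35.0
```

Emit:
arm_command:
  xyz:
    - [0,0,-1]
    - [0,0,-1]
    - [0,0,-1]
    - [0,0,0]
    - [0,0,0]
  spin: [0,0,0,0,0]

```text
time: 15.35
tool_pos: [0.5029, -0.1225, 0.3288]
tool_rot: [3.141, -0.0, -0.004]
contact_force: [0.8, -0.0, -2.1]
opening: 0.0553
grip_force: 35.0
```

Emit:
arm_command:
  xyz:
    - [0,0,-1]
    - [0,0,-0.7]
    - [0,0,0]
    - [0,0,0]
  spin: [0,0,0,0]

```text
time: 15.75
tool_pos: [0.5029, -0.1225, 0.327]
tool_rot: [3.142, 0.0, -0.004]
contact_force: [-0.8, 0.9, -1.5]
opening: 0.0552
grip_force: 35.0
```

Emit:
arm_command:
  xyz:
    - [0,0,-0.6]
    - [0,0,-0.6]
    - [0,0,0]
    - [0,0,0]
  spin: [0,0,0,0]

```text
time: 16.15
tool_pos: [0.5029, -0.1225, 0.326]
tool_rot: [3.141, -0.0, -0.004]
contact_force: [-0.7, 0.2, 2.4]
opening: 0.055
grip_force: 35.0
```

```bash
python3 - <<'E'
from h import *
o=observe();print(o['tool_pos'],o['contact_force'])
c=cam('side')['img'][140:230,240:350,::-1];d=cam('top')['img'][190:255,225:310,::-1]
cv2.imwrite('pics/seat.png',np.hstack([cv2.resize(c,(440,360),interpolation=2),cv2.resize(d,(360,360))[:,:]]))
E
```

```text
[ 0.50289987 -0.12253576  0.32603986] [-0.69032767  0.17695754  2.35981451]
```

View pics/seat.png

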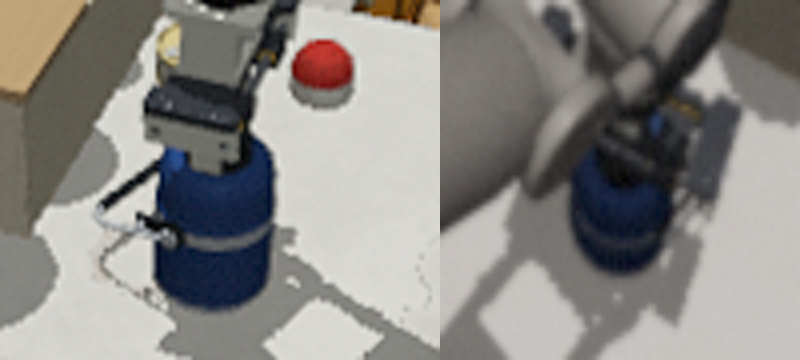

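Emit:
arm_command:
  xyz:
    - [0,0,1]
    - [0,0,0]
    - [0.2,0.1,0]
    - [0.1,0.1,0]
    - [0.2,0.1,0]
    - [0.1,0.1,0]
    - [0.2,0.1,0]
    - [0.1,0.1,0]
    - [0.2,0.1,0]
    - [0.1,0.1,0]
    - [0.2,0.1,0]
    - [0.1,0.1,0]
    - [0,0,0]
    - [0,0,0]
    - [0,0,0]
  spin: [0,0,6,6,6,6,6,6,6,6,6,6,0,0,0]

```text
time: 17.75
tool_pos: [0.5044, -0.1216, 0.3267]
tool_rot: [-3.141, 0.0, 1.041]
contact_force: [-0.8, -1.0, -2.2]
opening: 0.0553
grip_force: 35.0
```

Emit:
arm_command:
  xyz:
    - [0,0,1]
    - [0,0,1]
    - [0,0,1]
    - [0,0,1]
    - [0,0,1]
    - [0,0,1]
    - [0,0,0]
    - [0,0,0]
  spin: [0,0,0,0,0,0,0,0]

```text
time: 18.55
tool_pos: [0.5045, -0.1216, 0.3329]
tool_rot: [3.141, -0.0, 1.043]
contact_force: [-1.0, 0.0, -1.7]
opening: 0.0554
grip_force: 35.0
```

Emit:
arm_command:
  xyz:
    - [0,0,2]
    - [0,0,2]
    - [0,0,3]
    - [0,0,3]
    - [0,0,4]
    - [0,0,5]
    - [0,0,6]
    - [0,0,8]
    - [0,0,10]
    - [0,0,12]
    - [0,0,12]
    - [0,0,12]
    - [0,0,12]
    - [0,0,8]
    - [0,0,4]
    - [0,0,0]
    - [0,0,0]
    - [0,0,0]
    - [0,0,0]
  spin: [0,0,0,0,0,0,0,0,0,0,0,0,0,0,0,0,0,0,0]

```text
time: 20.45
tool_pos: [0.5044, -0.1215, 0.4353]
tool_rot: [-3.141, 0.0, 1.043]
contact_force: [0.1, -0.7, -1.3]
opening: 0.0554
grip_force: 35.0
```

```bash
python3 - <<'E'
from m import *
o=observe();print(o['tool_pos'],o['contact_force'],o['grip_force'])
k=cam('side');W=world(k);I=k['img'].astype(int)
m=(np.hypot(W[:,:,0]-.503,W[:,:,1]+.121)<.044)&(W[:,:,2]>.11)&(W[:,:,2]<.16)
print('top z pct',np.percentile(W[m][:,2],[5,50,95]),fit(W[m]),m.sum())
c=k['img'][120:230,240:350,::-1]
cv2.imwrite('pics/end.png',cv2.resize(c,(550,550),interpolation=2))
E
```

```text
[ 0.50440274 -0.12152256  0.43533696] [ 0.06890486 -0.67071081 -1.28915542] 34.999374747276306
top z pct [0.11438531 0.12831826 0.13150906] (array([ 0.50227944, -0.11856151]), np.float64(0.029840967715756526)) 352
```

View pics/end.png

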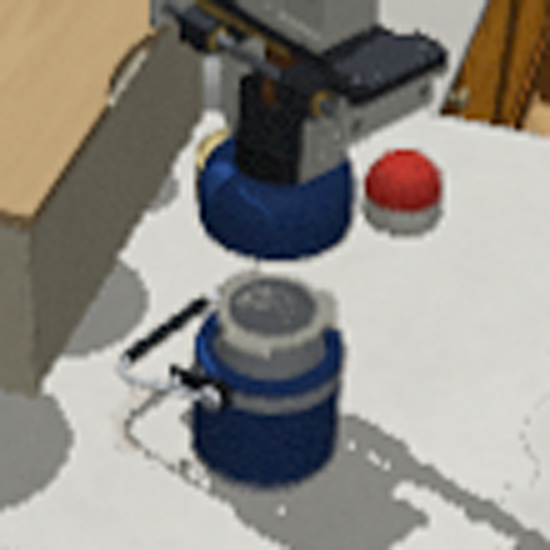

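The stopper sits flat in the mouth, showing its lobed flange. The bowl hangs level above it, alone in the grip, and the handle is home. Handing in.

```bash
python3 -c "
from cell import *
print(hand_in())"
```

```text
the job is handed in; nothing more can be done
None
```

I handed the job in at about 20.5 s on the robot clock: handle home, stopper seated in the jar, and the bowl held level about 210 mm above the jar's underside; `hand_in()` returned no verdict.

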